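Complete the stone block and draw the inspection camera over it

TASK

Two of the six pockets in the dark wooden block are empty: set a spare stone tin from the black mat into each, seated upright on the pocket's floor and not dropped, and leave the four tins already there and everything else on the bench alone. Then pinch the camera boom's head so that its lock button is pressed in, draw the boom out to the 120 mm mark (two ticks past the second long tick, read at the sleeve's mouth), and finish while holding it there with the button pressed: a return spring pulls it home if you let go.

Things in the scene. Friction and masses are not known exactly. Their poses are not given: they have to be found in the camera images.
- stand: inspection stand, fixed. Origin on the bench under the centre of its pocket block; x away from the robot (yaw varies by 0.25 rad), y left, z up. Grey baseboard 220 x 400 mm (y -70 to +330), 12 mm thick; dark wooden block 180 (x) x 100 (y) mm, top 28 mm above the bench, six round pockets 31 mm wide, 8 mm deep: rows x = -60, 0, 60, columns y = -24, 24 mm. Steel post 250 mm high at x 36, y 245 mm
- mouth (a point): centre of the open mouth of the boom's square sleeve (24 mm wide, level, from here 205 mm along the stand's +y, axis 200 mm above the bench, x = 0, y = +147 mm in the stand's frame). The bar slides out of it towards -y; its scale is read at the mouth's edge. A steel staple on the +x side at the mouth, reaching 28 mm from the axis, holds the latch
- pocket0 (a point): pocket of the block (near the robot, right): the point where the centre of a seated tin lies, 15 mm above the pocket's floor and 7 mm above the block's top
- pocket1 (a point): pocket of the block (near the robot, left): the point where the centre of a seated tin lies, 15 mm above the pocket's floor and 7 mm above the block's top
- pocket2 (a point): pocket of the block (middle row, right): the point where the centre of a seated tin lies, 15 mm above the pocket's floor and 7 mm above the block's top
- pocket3 (a point): pocket of the block (middle row, left): the point where the centre of a seated tin lies, 15 mm above the pocket's floor and 7 mm above the block's top
- pocket4 (a point): pocket of the block (far row, right): the point where the centre of a seated tin lies, 15 mm above the pocket's floor and 7 mm above the block's top
- pocket5 (a point): pocket of the block (far row, left): the point where the centre of a seated tin lies, 15 mm above the pocket's floor and 7 mm above the block's top
- tin0_center (a point): aluminium stone tin: an upright cylinder, 28 mm across, 30 mm high, about 30 g, rim of the lid round a white window with a small stone; the point is its centre, half-way up; already in a pocket when the job begins (which pocket varies)
- tin1_center (a point): aluminium stone tin: an upright cylinder, 28 mm across, 30 mm high, about 30 g, rim of the lid round a white window with a small stone; the point is its centre, half-way up; already in a pocket when the job begins (which pocket varies)
- tin2_center (a point): aluminium stone tin: an upright cylinder, 28 mm across, 30 mm high, about 30 g, rim of the lid round a white window with a small stone; the point is its centre, half-way up; already in a pocket when the job begins (which pocket varies)
- tin3_center (a point): aluminium stone tin: an upright cylinder, 28 mm across, 30 mm high, about 30 g, rim of the lid round a white window with a small stone; the point is its centre, half-way up; already in a pocket when the job begins (which pocket varies)
- tin4_center (a point): aluminium stone tin: an upright cylinder, 28 mm across, 30 mm high, about 30 g, rim of the lid round a white window with a small stone; the point is its centre, half-way up; a spare, standing when the job begins on the black rubber mat (260 x 220 mm, 3 mm thick) to the right of the stand
- tin5_center (a point): aluminium stone tin: an upright cylinder, 28 mm across, 30 mm high, about 30 g, rim of the lid round a white window with a small stone; the point is its centre, half-way up; a spare, standing when the job begins on the black rubber mat (260 x 220 mm, 3 mm thick) to the right of the stand
- tin6_center (a point): aluminium stone tin: an upright cylinder, 28 mm across, 30 mm high, about 30 g, rim of the lid round a white window with a small stone; the point is its centre, half-way up; a spare, standing when the job begins on the black rubber mat (260 x 220 mm, 3 mm thick) to the right of the stand
- head: head of the boom: black block 30 (x) x 44 (y) x 46 mm, from 27 below to 19 mm above its origin, which lies at the height to grip, on the block's centre line; axes as the stand's. Ribbed plain side at x = -15 mm; on the other side the lock button (30 mm along y, 22 mm high), face at x = +24 mm out, +19 mm in. White camera, 34 mm across, hangs from 41 to 121 mm below. Parked: y = +120 mm, z = 205 mm in the stand's frame
- boom (a joint): how far the boom is drawn out along the stand's -y, m: 0 parked (latched), 0.150 far stop; equals the scale reading. Black ticks every 10 mm on the bar, longer and thicker at 50, 100 and 150; the tick for a reading reaches the edge of the mouth when the boom is out that far. A return spring pulls it home with 3 to 4 N
- lock (a joint): lock button, m: 0 out, 0.005 fully in. Sprung: 2 N to start, 5 N fully in. It frees the boom when in by 0.004 or more, and is pressed by pinching the head between ribbed side and button
- paste_pot: white screw pot, 47 mm across, 26 mm high, no part of the job; origin under its centre
- loupe: folding steel loupe, about 45 x 22 mm, 16 mm high, no part of the job; origin at its underside
Not all that is in view belongs to the job. What is shaped like the part that bears tin6_center but red is not meant.

How it is judged:
On the way, in this order (a step that is already met when the one before it is completed fails the run):
1. a tin sits in every one of the six pockets, with the boom still parked (distance between any of tin0_center, tin1_center, tin2_center, tin3_center, tin4_center, tin5_center, tin6_center and pocket0 below 0.004 m and distance between any of tin0_center, tin1_center, tin2_center, tin3_center, tin4_center, tin5_center, tin6_center and pocket1 below 0.004 m and distance between any of tin0_center, tin1_center, tin2_center, tin3_center, tin4_center, tin5_center, tin6_center and pocket2 below 0.004 m and distance between any of tin0_center, tin1_center, tin2_center, tin3_center, tin4_center, tin5_center, tin6_center and pocket3 below 0.004 m and distance between any of tin0_center, tin1_center, tin2_center, tin3_center, tin4_center, tin5_center, tin6_center and pocket4 below 0.004 m and distance between any of tin0_center, tin1_center, tin2_center, tin3_center, tin4_center, tin5_center, tin6_center and pocket5 below 0.004 m and value of joint boom below 0.008 m), for 0.2 s.
2. the lock button is pressed in while the boom is still parked (value of joint lock above 0.0035 m and value of joint boom below 0.008 m), for 0.1 s.
At the end, for the whole second after the job is handed in: A tin sits in each of the six pockets (its centre within 4 mm of the seated point), none touched by the fingers; the boom stands still at 120 mm, within 4 mm, held by the fingers (more than 3 N on the head) with the lock button in by more than 3.5 mm (distance between any of tin0_center, tin1_center, tin2_center, tin3_center, tin4_center, tin5_center, tin6_center and pocket0 below 0.004 m and distance between any of tin0_center, tin1_center, tin2_center, tin3_center, tin4_center, tin5_center, tin6_center and pocket1 below 0.004 m and distance between any of tin0_center, tin1_center, tin2_center, tin3_center, tin4_center, tin5_center, tin6_center and pocket2 below 0.004 m and distance between any of tin0_center, tin1_center, tin2_center, tin3_center, tin4_center, tin5_center, tin6_center and pocket3 below 0.004 m and distance between any of tin0_center, tin1_center, tin2_center, tin3_center, tin4_center, tin5_center, tin6_center and pocket4 below 0.004 m and distance between any of tin0_center, tin1_center, tin2_center, tin3_center, tin4_center, tin5_center, tin6_center and pocket5 below 0.004 m and value of joint boom between 0.116 and 0.124 m and velocity of joint boom between -0.005 and 0.005 m/s and value of joint lock above 0.0035 m and contact force between the fingers and head above 3 N and contact force between the fingers and tin0 below 0.1 N and contact force between the fingers and tin1 below 0.1 N and contact force between the fingers and tin2 below 0.1 N and contact force between the fingers and tin3 below 0.1 N and contact force between the fingers and tin4 below 0.1 N and contact force between the fingers and tin5 below 0.1 N and contact force between the fingers and tin6 below 0.1 N); the arm keeps its last pose, push and grip.
It fails at once if a tin that was already in a pocket is moved by more than 10 mm (distance of any of tin0_center, tin1_center, tin2_center, tin3_center from where it was at the start of the episode above 0.01 m).
It fails at once if a spare tin is let fall from more than 25 mm above its seat ((height (world z) of tin4_center above 0.06 m and contact force between anything else and tin4 below 0.05 N) or (height (world z) of tin5_center above 0.06 m and contact force between anything else and tin5 below 0.05 N) or (height (world z) of tin6_center above 0.06 m and contact force between anything else and tin6 below 0.05 N)).
It fails at once if a bystander is shoved by more than 30 mm or tipped over (distance of any of paste_pot, loupe, caliper, bench_block, beaker, flux_bottle, mallet from where it was at the start of the episode above 0.03 m or angle between any of beaker, flux_bottle, paste_pot's own z axis and vertical above 0.5 rad).
It also fails if it takes over 64 s, if anything falls off the work surface, if the arm or the gripper's body presses on something with over 40 N, if the wrist force passes 120 N, or if a joint passes its speed limit or range.

ROBOT

A 6-joint arm with a two-finger parallel gripper is mounted at the origin on the work surface. World frame = base frame: x ahead of the robot, y to its left, z up, the work surface at z = 0. Lengths are in m, angles in rad, forces in N, time in s.
With the tool pointing down it reaches from about 0.3 to 0.775 m from the base axis. Payload 14.6 kg.
Tool frame: the origin (TCP) lies on the centre line of the jaws, within the pads' length; the fingertips stand ahead of it and the grasp point (between the pads) is the TCP (r.tcp_to_tips is the z of the fingertips in the tool frame, in m); z points along the fingers, y is the line along which they close (so a half turn about z gives the same grasp; the last joint's range is limited). The gripper opens to 94 mm and grips with 3 to 60 N. Pads are 16 mm wide; open, the fingers measure 119 mm over their backs; the gripper's body (75 mm by 177 mm) begins 78 mm behind the grasp point.
Start: joints at [-1.193, 0.3, 1.521, -0, 1.321, -0.067], TCP at [0.237, -0.496, 0.224] pointing down, gripper open.
Joint ranges: [-3.03, 3.03], [-0.79, 2.21], [0.23, 2.52], [-1.04, 4.18], [0, 3.07], [-2.55, 2.55]. Speed limits (rad/s): [2.22, 2.22, 2.57, 3.14, 3.14, 3.14].

INTERFACE

Orientations are given as a rotation vector (axis times angle).
In Python, from workcell import r gives the robot as it stands.
- The arm moves only by the tool arm_command, never from a script. Its argument "rows" is text: rows parted by semicolons, each of 7 numbers parted by spaces: the shift along the tool's x, y, z normalised to -1 to 1, where 1 is 0.2 m, then the turn, a rotation vector about the tool's x, y, z normalised to -1 to 1, where 1 is 360 degrees, then the opening, from -1 (shut) to 1 (fully open). In form: x y z wx wy wz fingers; .... A call has 1 to 12 rows; each row is the pose to reach, as a shift and turn from the pose commanded when the call began, along the tool's axes at that moment, turning the shorter way round; what a row does not reach only later rows make up. A row lasts 1/10 s, in which the tool goes at most 50 mm and 8.59 degrees, less where a joint would pass 70% of its speed; a pose out of reach is approached as far as the arm can. A call with a number of a shift or a turn outside -1 to 1 is refused whole. A call with a gripper value outside its range is refused whole. The fingers move at their own pace and stop on an object; "newtons" is the grip in N (left out, the last holds). Time passes only in rows, so rows that repeat a pose let the fingers close. It gives the time, the measured TCP pose, the force, the opening and the grip force at its end, in the units of the state.
- r.observe(): the state, without advancing time (a new reading comes with each control period).
- r.grab_frame(name): name is "scene" or "top" or "wrist"; returns a dict with "img" (480x640x3 uint8, blue, green, red), "depth" (480x640 float32, m along the optical axis (not along the pixel's ray), 0 where there is no reading), "camera_matrix" (3x3 intrinsics, pixels), "R" (3x3) and "t" (3): a world point X has camera coordinates R X + t. Camera axes: x right, y down, z forward; pixel columns grow to the right and rows downward; lengths in m; the calibration is good to about 2 mm. A picture is of the moment at which its call begins.
- r.job_done(): hands the job in; it is judged then, once.
The state is a dict: "time": time; "q": joint angles; "qvel": joint speeds; "joint_torque": joint torques, N m; "eef_pos": TCP position; "eef_rot": TCP orientation; "contact_force": force on the tool from outside, world axes, zero at the start; "ft_torque": the same for the moment, N m; "gripper_width": finger opening in m; "gripper_force": force on a finger pad.
Only numpy, scipy, OpenCV 4.12 (cv2) and the standard library are available. Lean on these libraries where they do the work, as an engineer would, in place of code of your own. Each camera call takes 0.05 s, during which the arm holds its last target. There are 200 camera calls.

## Working session

There is one attempt and no reset: what is moved stays moved. The work goes in short steps, Python scripts to look and compute and a tool call to move; the robot and the scene stay as the last step left them, time stands still between calls to the robot, and variables do not carry over. Pictures are saved under pics/ and viewed, at most 10 in all, crops included, and the job is handed in when it is done.

Besides the shell and the picture viewer there is one more tool, called after "Request:" by a JSON object that holds its "name" and its "arguments", one argument or row to a line. arm_command: Moves the arm, as the interface text tells. Scaled input: -1 to 1 covers 0.2 m each way for a shift and 360 degrees each way for a turn. Its arguments: {"type":"object","properties":{"rows":{"type":"string"},"newtons":{"type":"number"}},"required":["rows"]}

```bash
mkdir -p pics; ls
python3 - <<'E'
from workcell import r
import cv2,numpy as np,pickle
o=r.observe();print({k:np.round(v,3).tolist() for k,v in o.items()},r.tcp_to_tips)
for n in("scene","top"):
    f=r.grab_frame(n);cv2.imwrite(f"pics/{n}0.png",f["img"]);pickle.dump(f,open(f"{n}0.pkl","wb"));print(n,np.round(f["camera_matrix"],1).tolist(),np.round(-f["R"].T@f["t"],3),f["R"].round(2).tolist())
E
```

```text
pics
{'time': 0.0, 'q': [-1.193, 0.301, 1.522, -0.0, 1.321, -0.067], 'qvel': [-0.0, 0.001, 0.002, 0.001, 0.001, 0.001], 'joint_torque': [0.003, -53.179, -35.273, 0.071, 0.024, -0.0], 'eef_pos': [0.237, -0.496, 0.224], 'eef_rot': [-3.063, -0.693, 0.0], 'contact_force': [-0.162, -0.368, -0.185], 'ft_torque': [0.004, -0.007, 0.046], 'gripper_force': 0.0, 'gripper_width': 0.094} 0.019
scene [[509.1, 0.0, 325.3], [0.0, 509.1, 238.8], [0.0, 0.0, 1.0]] [ 0.855 -0.676  0.971] [[0.89, 0.45, -0.01], [0.34, -0.7, -0.62], [-0.28, 0.55, -0.78]]
top [[526.9, 0.0, 323.4], [0.0, 526.9, 239.0], [0.0, 0.0, 1.0]] [ 0.424 -0.136  1.096] [[0.01, -1.0, -0.02], [-0.99, -0.01, -0.12], [0.12, 0.02, -0.99]]
```

View pics/top0.png

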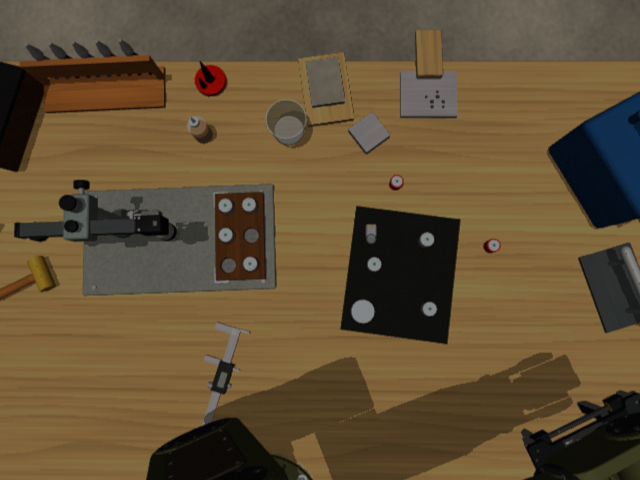

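View pics/scene0.png

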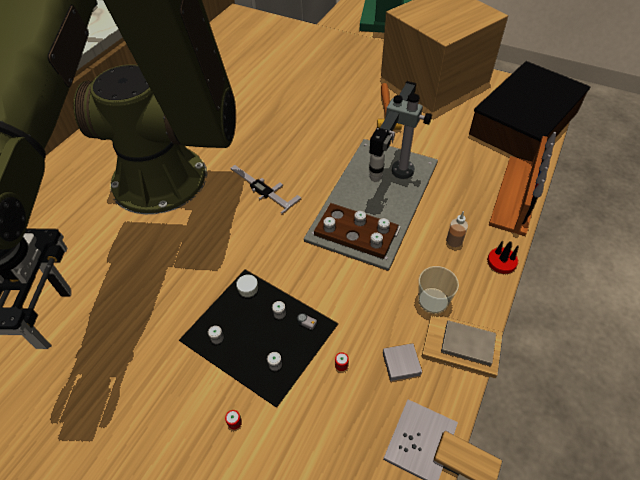

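The top view shows pocket 1 (228,265) and pocket 2 (252,236) empty. The spare tins are at (427,240), (374,264) and (430,309), and the red decoys lie off the mat.

```bash
cat > h.py <<'E'
import numpy as np,cv2
from workcell import r
def ray(f,uv,z):
    d=f["R"].T@np.linalg.solve(f["camera_matrix"],[uv[0],uv[1],1.]);c=-f["R"].T@f["t"]
    return c+d*(z-c[2])/d[2]
def proj(f,X):
    p=f["camera_matrix"]@(f["R"]@np.asarray(X)+f["t"]);return p[:2]/p[2]
def blobs(f,lo=150,sat=60,amin=60,amax=4000):
    hsv=cv2.cvtColor(f["img"],cv2.COLOR_BGR2HSV)
    m=((hsv[...,2]>lo)&(hsv[...,1]<sat)).astype(np.uint8)
    n,l,s,c=cv2.connectedComponentsWithStats(m)
    return [(c[i],s[i]) for i in range(1,n) if amin<s[i,4]<amax]
def fit(P,Q): # 2d rigid: Q=R P+t
    P=np.array(P);Q=np.array(Q)[:,:2];p=P-P.mean(0);q=Q-Q.mean(0)
    a=np.arctan2((p[:,0]*q[:,1]-p[:,1]*q[:,0]).sum(),(p*q).sum())
    R=np.array([[np.cos(a),-np.sin(a)],[np.sin(a),np.cos(a)]]);t=Q.mean(0)-R@P.mean(0)
    return a,R,t,np.linalg.norm((R@P.T).T+t-Q,axis=1)
PK=np.array([[-60,-24],[-60,24],[0,-24],[0,24],[60,-24],[60,24]])/1000
E
python3 - <<'E'
from h import *
import pickle
f=pickle.load(open("top0.pkl","rb"))
for c,s in blobs(f,130,70,40,1500):
    if 180<c[0]<520 and 150<c[1]<340: print(c.round(1),s[2:],ray(f,c,.05).round(4),ray(f,c,.033).round(4))
E
```

```text
[396.4 180.6] [10 10 58] [ 0.668  -0.2651  0.05  ] [ 0.6719 -0.2672  0.033 ]
[248.2 204.3] [12 11 81] [0.618  0.0342 0.05  ] [0.6212 0.037  0.033 ]
[224.3 205. ] [12 11 85] [0.6166 0.0826 0.05  ] [0.6197 0.0862 0.033 ]
[224.9 234.4] [13 12 92] [0.5566 0.0795 0.05  ] [0.5588 0.083  0.033 ]
[426.7 239. ] [12 11 90] [ 0.5494 -0.3241  0.05  ] [ 0.5515 -0.3272  0.033 ]
[493.3 244.8] [10 11 60] [ 0.5386 -0.4557  0.05  ] [ 0.5405 -0.4609  0.033 ]
[249.2 262.9] [12 12 89] [0.4996 0.0292 0.05  ] [0.5008 0.0319 0.033 ]
[373.9 263.7] [12 12 96] [ 0.4995 -0.2188  0.05  ] [ 0.5007 -0.2201  0.033 ]
[362.4 311. ] [ 22  21 360] [ 0.4062 -0.1958  0.05  ] [ 0.4059 -0.1968  0.033 ]
[429.4 308.7] [12 12 94] [ 0.4117 -0.3271  0.05  ] [ 0.4115 -0.3302  0.033 ]
```

Run:
```python
from h import *
a,R,t,e=fit(PK[[4,5,3,0]],[[.618,.0342],[.6166,.0826],[.5566,.0795],[.4996,.0292]])
print("yaw",a,"t",t,"res",e)
g=lambda x,y:(R@[x,y]+t).round(4)
for n,p in dict(p1=PK[1],p2=PK[2],head=(0,.12),mouth=(0,.147),head120=(0,0)).items(): print(n,g(*p))
from scipy.spatial.transform import Rotation as Ro
print(Ro.from_rotvec(r.observe()["eef_rot"]).as_matrix().round(4), r.observe()["eef_pos"])
```

```text
yaw 0.04449929901392917 t [0.55771485 0.05570773] res [0.00075038 0.00024725 0.00018994 0.00077051]
p1 [0.4967 0.077 ]
p2 [0.5588 0.0317]
head [0.5524 0.1756]
mouth [0.5512 0.2026]
head120 [0.5577 0.0557]
[[ 9.027e-01  4.303e-01 -4.000e-04]
 [ 4.303e-01 -9.027e-01  9.000e-04]
 [ 1.000e-04 -1.000e-03 -1.000e+00]] [ 0.23656573 -0.49628518  0.22392908]
```

Request:
{"name": "arm_command", "arguments": {
  "rows": "1 -0.37 0.25 0 0 -0.1862 0.3;1 -0.37 0.25 0 0 -0.1862 0.3;1 -0.37 0.25 0 0 -0.1862 0.3;1 -0.37 0.25 0 0 -0.1862 0.3;1 -0.37 0.25 0 0 -0.1862 0.3;1 -0.37 0.25 0 0 -0.1862 0.3;1 -0.37 0.25 0 0 -0.1862 0.3;1 -0.37 0.25 0 0 -0.1862 0.3;1 -0.37 0.25 0 0 -0.1862 0.3;1 -0.37 0.25 0 0 -0.1862 0.3",
  "newtons": 12
}}

```text
time: 1.1
eef_pos: [0.3853, -0.3436, 0.1743]
eef_rot: [-2.176, -2.265, -0.0]
contact_force: [0.5, -0.0, -0.2]
gripper_width: 0.0614
gripper_force: 0.0
```

```bash
cat >> h.py <<'E'
from scipy.spatial.transform import Rotation as Ro
def delta(X):
    o=r.observe();M=Ro.from_rotvec(o["eef_rot"]).as_matrix()
    return (M.T@(np.asarray(X)-o["eef_pos"])/.2).round(3)
E
python3 - <<'E'
from h import *
o=r.observe();print(o["eef_pos"],Ro.from_rotvec(o["eef_rot"]).as_matrix().round(4),o["time"])
f=r.grab_frame("wrist");cv2.imwrite("pics/w1.png",f["img"])
print("cam",-f["R"].T@f["t"],f["R"].round(2).tolist())
for c,s in blobs(f,130,70,200,9000): print(c.round(1),s,ray(f,c,.033).round(4))
print([proj(f,[*p,.033]).round() for p in ([.4115,-.3302],[.5515,-.3272],[.5007,-.2201])])
print(delta([.4115,-.3302,.033]))
E
```

```text
[ 0.38527553 -0.34358112  0.17429844] [[-4.020e-02  9.992e-01 -2.000e-04]
 [ 9.992e-01  4.020e-02  2.000e-04]
 [ 3.000e-04 -2.000e-04 -1.000e+00]] 1.1
cam [ 0.3827144  -0.26878144  0.33452864] [[1.0, 0.04, 0.0], [0.04, -0.96, 0.26], [0.01, -0.26, -0.97]]
[355.1  47.4] [ 325   14   61   68 3282] [ 0.4075 -0.1987  0.033 ]
[477.3  85.4] [ 459   66   37   40 1083] [ 0.5025 -0.2212  0.033 ]
[552.1  84.9] [ 528   71   49   30 1075] [ 0.5595 -0.2185  0.033 ]
[352.4 221.1] [336 205  33  33 798] [ 0.414  -0.3305  0.033 ]
[518.3 224.8] [502 209  34  33 829] [ 0.5535 -0.3281  0.033 ]
[200.2 356.2] [186 334  31  35 658] [ 0.2809 -0.4639  0.033 ]
[284.9 389.5] [249 382 106  17 816] [ 0.3601 -0.4967  0.033 ]
[array([349., 221.]), array([516., 224.]), array([475.,  84.])]
[0.061 0.134 0.707]
```

View pics/w1.png

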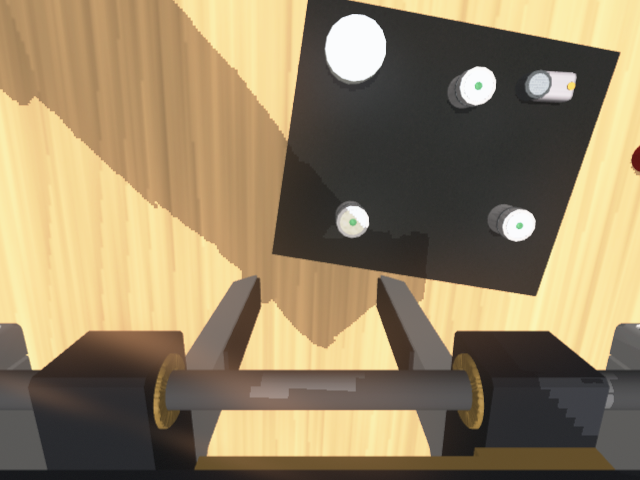

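The wrist view shows the tin to fetch at (352,221), a second spare at (518,225), and the fingertips at (258,277) and (378,277). I'll check the camera's bias against the fingertips.

Run:
```python
from h import *
f=r.grab_frame("wrist");o=r.observe();M=Ro.from_rotvec(o["eef_rot"]).as_matrix()
for y in(-.0307,0,.0307):print(proj(f,o["eef_pos"]+M@[0,y,.019]), proj(f,o["eef_pos"]+M@[.008,y,.019]))
print(delta([.414,-.3305,.033]))
```

```text
[258.74200727 291.16385822] [258.08276147 276.81384886]
[317.26180306 291.11504141] [317.24102506 276.76540519]
[375.77429197 291.06623068] [376.39182147 276.71696762]
[0.06  0.146 0.707]
```

Request:
{"name": "arm_command", "arguments": {
  "rows": "0.06 0.146 0.3 0 0 0 0.3;0.06 0.146 0.3 0 0 0 0.3;0.06 0.146 0.55 0 0 0 0.3;0.06 0.146 0.705 0 0 0 0.3;0.06 0.146 0.705 0 0 0 0.3;0.06 0.146 0.705 0 0 0 0.3;0.06 0.146 0.705 0 0 0 -0.6;0.06 0.146 0.705 0 0 0 -0.6;0.06 0.146 0.705 0 0 0 -0.6;0.06 0.146 0.705 0 0 0 -0.6;0.06 0.146 0.705 0 0 0 -0.6;0.06 0.146 0.705 0 0 0 -0.6",
  "newtons": 12
}}

```text
time: 2.4
eef_pos: [0.4141, -0.3305, 0.0339]
eef_rot: [2.172, 2.269, -0.0]
contact_force: [-0.9, 1.0, 5.6]
gripper_width: 0.0268
gripper_force: 12.0
```

Request:
{"name": "arm_command", "arguments": {
  "rows": "0 0 -0.25 0 0 0 -0.6;0 0 -0.5 0 0 0 -0.6;0.25 0.06 -0.55 0 0 0 -0.6;0.5 0.12 -0.55 0 0 0 -0.6;0.75 0.18 -0.55 0 0 0 -0.6;1 0.25 -0.55 0 0 0 -0.6;1 0.25 -0.55 0 0 0 -0.6"
}}

```text
time: 3.1
eef_pos: [0.4556, -0.1244, 0.1435]
eef_rot: [-2.167, -2.274, -0.001]
contact_force: [0.1, 0.4, -0.3]
gripper_width: 0.0272
gripper_force: 12.0
```

Request:
{"name": "arm_command", "arguments": {
  "rows": "0.2 0.05 0 0 0 0 -0.6;0.4 0.1 0 0 0 0 -0.6;0.6 0.2 0 0 0 0 -0.6;0.78 0.25 0 0 0 0 -0.6;0.78 0.25 0 0 0 0 -0.6;0.78 0.25 0 0 0 0 -0.6"
}}

```text
time: 3.7
eef_pos: [0.4982, 0.0296, 0.1432]
eef_rot: [-2.171, -2.271, 0.001]
contact_force: [0.2, -0.6, -0.2]
gripper_width: 0.0269
gripper_force: 12.0
```

Run:
```python
from h import *
o=r.observe();print(o["eef_pos"],o["time"],o["gripper_width"])
f=r.grab_frame("wrist");cv2.imwrite("pics/w2.png",f["img"])
M=Ro.from_rotvec(o["eef_rot"]).as_matrix()
print("held top pred",proj(f,o["eef_pos"]+M@[0,0,0]))
for c,s in blobs(f,130,70,200,9000): print(c.round(1),s,ray(f,c,.05).round(4))
print([proj(f,[*p,.028]).round() for p in ([.4967,.077],[.5588,.0317])])
```

```text
[0.49820098 0.02962445 0.14317206] 3.7 0.026891018665847213
held top pred [317.17912025 306.59480585]
[ 74.6 127.7] [ 64 105  22  49 706] [0.3343 0.1071 0.05  ]
[132.7 176.3] [  74  136  101   91 2862] [0.3699 0.077  0.05  ]
[ 24.8 156.6] [  5 143  41  28 648] [0.2984 0.0869 0.05  ]
[321.5 182.1] [ 303  163   38   39 1138] [0.4987 0.0789 0.05  ]
[408.7 186.3] [ 389  166   41   41 1235] [0.5587 0.0787 0.05  ]
[495.9 186.4] [ 476  166   41   41 1227] [0.6186 0.0813 0.05  ]
[399.  235.1] [382 226  33  18 414] [0.5556 0.044  0.05  ]
[321.7 250.1] [303 235  38  31 823] [0.5011 0.0304 0.05  ]
[487.4 253.2] [ 469  235   38   37 1071] [0.6207 0.0334 0.05  ]
[392.7 283.5] [384 277  18  14 227] [0.5547 0.0071 0.05  ]
[318.3 306.1] [ 291  280   56   53 2207] [ 0.5007 -0.0135  0.05  ]
[622.7 316.7] [605 296  35  52 800] [ 0.7312 -0.0118  0.05  ]
[array([318., 181.]), array([395., 244.])]
```

View pics/w2.png

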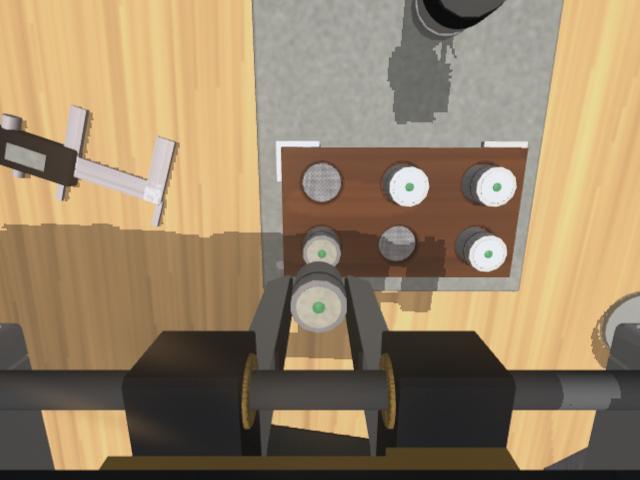

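Pocket 1 is empty at (321,182), pocket 2 at (398,244), and the held tin sits centred at (318,306).

Run:
```python
from h import *
f=r.grab_frame("wrist")
P=[ray(f,[321.5,182.1],.02),[.5587,.0787],[.6186,.0813],[.6207,.0334]]
P1=[ray(f,[321.5,182.1],.028)[:2]];print(P[0],P1)
for Q,I in((P,[1,3,5,4]),(P[1:],[3,5,4])):
    Q=[q[:2] for q in Q]
    a,R,t,e=fit(PK[I],Q);print(a,t,e,(R@PK[1]+t),(R@PK[2]+t))
print(delta([*(R@PK[1]+t),.05]))
```

```text
[0.49911839 0.07516977 0.02      ] [array([0.49901145, 0.07597857])]
0.049334273309756954 [0.55988962 0.05441733] [4.27172009e-04 3.11931174e-04 5.74587226e-05 3.00208967e-04] [0.49877908 0.07542927] [0.56107316 0.03044653]
0.043645277739165336 [0.55972048 0.05472903] [2.73821355e-05 2.89954711e-05 3.20003321e-05] [0.49873046 0.07608829] [0.56076763 0.03075188]
[0.237 0.014 0.466]
```

Request:
{"name": "arm_command", "arguments": {
  "rows": "0.15 0.007 0 0 0 0 -0.6;0.234 0.011 0.1 0 0 0 -0.6;0.234 0.011 0.25 0 0 0 -0.6;0.234 0.011 0.35 0 0 0 -0.6;0.234 0.011 0.4 0 0 0 -0.6;0.234 0.011 0.41 0 0 0 -0.6;0.234 0.011 0.425 0 0 0 -0.6;0.234 0.011 0.44 0 0 0 -0.6;0.234 0.011 0.45 0 0 0 -0.6;0.234 0.011 0.455 0 0 0 -0.6;0.234 0.011 0.46 0 0 0 -0.6;0.234 0.011 0.46 0 0 0 -0.6"
}}

```text
time: 5.0
eef_pos: [0.4984, 0.0766, 0.0515]
eef_rot: [2.172, 2.27, 0.0]
contact_force: [-0.8, -0.3, -0.4]
gripper_width: 0.0267
gripper_force: 12.0
```

Request:
{"name": "arm_command", "arguments": {
  "rows": "-0.002 0 0.003 0 0 0 -0.6;-0.002 0 0.004 0 0 0 -0.6;-0.002 0 0.004 0 0 0 -0.3;-0.002 0 0.004 0 0 0 -0.2;-0.002 0 0.004 0 0 0 -0.15;-0.002 0 0.004 0 0 0 -0.15;0 0 -0.1 0 0 0 -0.15;0 0 -0.3 0 0 0 -0.15;-0.3 0 -0.46 0 0 0 0;-0.5 0 -0.46 0 0 0 0.2;-0.5 0 -0.46 0 0 0 0.2"
}}

```text
time: 6.1
eef_pos: [0.5033, -0.027, 0.1449]
eef_rot: [2.174, 2.264, 0.002]
contact_force: [0.7, 0.4, 0.1]
gripper_width: 0.0556
gripper_force: 0.0
```

Run:
```python
from h import *
o=r.observe();print(o["eef_pos"],o["time"],o["gripper_width"])
f=r.grab_frame("wrist");cv2.imwrite("pics/w3.png",f["img"])
for c,s in blobs(f,130,70,200,9000):
    if 280<c[0]<540: print(c.round(1),s,ray(f,c,.05).round(4))
```

```text
[ 0.50331007 -0.02701117  0.14487701] 6.1 0.055610826665865996
[500.6  97.7] [ 480   75   43   46 1436] [0.6187 0.0813 0.05  ]
[316.8  98.6] [ 296   77   42   45 1440] [0.499  0.0758 0.05  ]
[408.7  97.9] [ 388   76   43   45 1435] [0.5588 0.0786 0.05  ]
[396.  169.8] [ 378  151   37   39 1113] [0.5549 0.0324 0.05  ]
[316.9 172.8] [ 297  153   41   41 1260] [0.501  0.0282 0.05  ]
[491.6 172.3] [ 472  152   41   41 1242] [0.6207 0.0334 0.05  ]
[384.9 434. ] [372 425  26  19 370] [ 0.5665 -0.1853  0.05  ]
[308.1 447.7] [293 438  31  19 471] [ 0.5026 -0.2018  0.05  ]
```

View pics/w3.png

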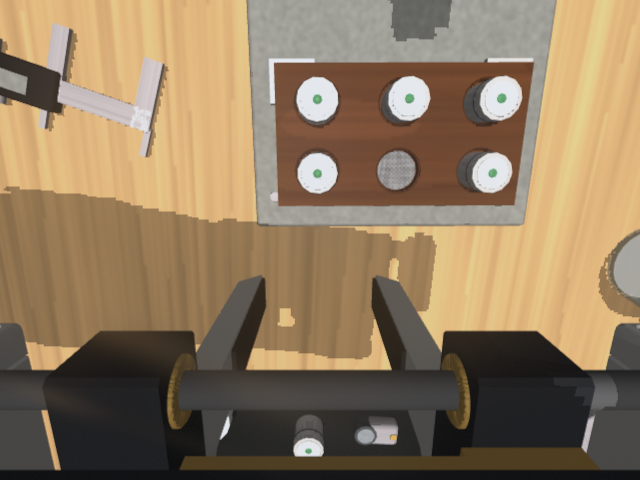

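The tin in pocket 1 sits well at (317,99), and pocket 2 is the only one still empty, at (396,170). Next is the spare at about (0.5535, -0.328).

Request:
{"name": "arm_command", "arguments": {
  "rows": "-0.25 0.03 0 0 0 0 0.3;-0.5 0.06 0 0 0 0 0.3;-0.75 0.1 0 0 0 0 0.3;-1 0.15 0 0 0 0 0.3;-1 0.19 0 0 0 0 0.3;-1 0.19 0 0 0 0 0.3;-1 0.19 0 0 0 0 0.3"
}}

```text
time: 6.85
eef_pos: [0.5495, -0.2197, 0.1428]
eef_rot: [-2.17, -2.27, 0.0]
contact_force: [0.8, 0.8, -0.8]
gripper_width: 0.061
gripper_force: 0.0
```

Run:
```python
from h import *
P=[[.499,.0758],[.5588,.0786],[.6187,.0813],[.501,.0282],[.6207,.0334]]
a,R,t,e=fit(PK[[1,3,5,0,4]],P);print(a,t,e,R@PK[2]+t)
M=Ro.from_rotvec(r.observe()["eef_rot"]).as_matrix();print(r.observe()["eef_pos"],M.round(4))
f=r.grab_frame("wrist")
for c,s in blobs(f,130,70,200,9000):print(c.round(1),s,ray(f,c,.033).round(4))
print(delta([.5535,-.3281,.0335]))
```

```text
0.04426811288463092 [0.55985242 0.0546647 ] [2.39484704e-04 4.23101855e-05 3.17530705e-05 1.69127908e-04
 1.65680322e-04] [0.56091451 0.03068821]
[ 0.54948136 -0.21970898  0.14282255] [[-4.54e-02  9.99e-01 -1.10e-03]
 [ 9.99e-01  4.54e-02  8.00e-04]
 [ 8.00e-04 -1.10e-03 -1.00e+00]]
[629.1  25.7] [ 616    0   24   58 1131] [ 0.7475 -0.0609  0.033 ]
[132.4 206.3] [ 102  176   62   61 2911] [ 0.4106 -0.1963  0.033 ]
[604.3 243. ] [ 556  190   84  105 5501] [ 0.7678 -0.2083  0.033 ]
[349.7 235.2] [333 223  32  26 608] [ 0.5734 -0.211   0.033 ]
[256.8 243.5] [239 227  36  35 922] [ 0.503  -0.2207  0.033 ]
[326.5 236.2] [317 227  20  20 323] [ 0.5559 -0.2126  0.033 ]
[469.6 308.8] [456 297  28  25 503] [ 0.6735 -0.2672  0.033 ]
[317. 363.] [301 355  33  15 371] [ 0.5535 -0.3221  0.033 ]
[247.7 392.9] [207 389  67   9 339] [ 0.4955 -0.3539  0.033 ]
[-0.543 -0.004  0.548]
```

Request:
{"name": "arm_command", "arguments": {
  "rows": "-0.25 -0.002 0 0 0 0 0.3;-0.45 -0.004 0 0 0 0 0.3;-0.543 -0.004 0.1 0 0 0 0.3;-0.543 -0.004 0.3 0 0 0 0.3;-0.543 -0.004 0.45 0 0 0 0.3;-0.543 -0.004 0.546 0 0 0 0.3;-0.543 -0.004 0.546 0 0 0 0;-0.543 -0.004 0.546 0 0 0 -0.6;-0.543 -0.004 0.546 0 0 0 -0.6;-0.543 -0.004 0.546 0 0 0 -0.6;-0.543 -0.004 0.546 0 0 0 -0.6;-0.543 -0.004 0.546 0 0 0 -0.6"
}}

```text
time: 8.1
eef_pos: [0.554, -0.3302, 0.0354]
eef_rot: [2.171, 2.269, 0.001]
contact_force: [0.0, 1.8, 5.7]
gripper_width: 0.0265
gripper_force: 12.0
```

Request:
{"name": "arm_command", "arguments": {
  "rows": "0 0 -0.25 0 0 0 -0.6;0 0 -0.5 0 0 0 -0.6;0.25 0.02 -0.55 0 0 0 -0.6;0.5 0.03 -0.55 0 0 0 -0.6;0.75 0.05 -0.55 0 0 0 -0.6;1 0.06 -0.55 0 0 0 -0.6;1 0.06 -0.55 0 0 0 -0.6"
}}

```text
time: 8.8
eef_pos: [0.5567, -0.1249, 0.1447]
eef_rot: [-2.167, -2.275, -0.001]
contact_force: [0.0, -0.4, -0.2]
gripper_width: 0.0266
gripper_force: 12.0
```

Request:
{"name": "arm_command", "arguments": {
  "rows": "0.25 0.02 0 0 0 0 -0.6;0.5 0.04 0 0 0 0 -0.6;0.6 0.06 0 0 0 0 -0.6;0.6 0.06 0 0 0 0 -0.6;0.6 0.06 0 0 0 0 -0.6;0.6 0.06 0 0 0 0 -0.6"
}}

```text
time: 9.4
eef_pos: [0.5634, -0.0106, 0.1442]
eef_rot: [2.174, 2.268, -0.0]
contact_force: [0.0, -0.6, -0.9]
gripper_width: 0.0269
gripper_force: 12.0
```

Run:
```python
from h import *
f=r.grab_frame("wrist");o=r.observe();M=Ro.from_rotvec(o["eef_rot"]).as_matrix()
print(o["eef_pos"],M[:,0])
ht=o["eef_pos"][2]-.0024
print("pred",proj(f,o["eef_pos"]+M@[0,0,.0024]))
for c,s in blobs(f,130,70,200,9000):
    if 280<c[0]<540: print(c.round(1),s,ray(f,c,.05).round(4),ray(f,c,ht).round(4))
print(delta([.5609,.0307,.0524]))
```

```text
[ 0.56340884 -0.01063616  0.14422472] [-4.23318474e-02  9.99103597e-01 -1.30437594e-04]
pred [317.12377307 304.4802457 ]
[316.2 120.4] [ 296   99   42   44 1390] [0.5589 0.0787 0.05  ] [0.5595 0.0735 0.1418]
[407.1 120.4] [ 387   99   42   44 1391] [0.6187 0.0813 0.05  ] [0.5978 0.0751 0.1418]
[316.6 188.5] [ 298  170   38   38 1096] [0.561 0.034 0.05 ] [0.5609 0.0449 0.1418]
[402.7 193.1] [ 383  173   40   41 1202] [0.6208 0.0334 0.05  ] [0.5991 0.0445 0.1418]
[318.2 300.4] [ 291  275   56   52 2188] [ 0.5656 -0.0495  0.05  ] [ 0.5638 -0.0085  0.1418]
[320.5 446.5] [308 438  25  18 356] [ 0.5732 -0.183   0.05  ] [ 0.5687 -0.0938  0.1418]
[ 0.207 -0.004  0.459]
```

Request:
{"name": "arm_command", "arguments": {
  "rows": "0.12 -0.004 0 0 0 0 -0.6;0.1965 -0.006 0.1 0 0 0 -0.6;0.1965 -0.006 0.25 0 0 0 -0.6;0.1965 -0.006 0.35 0 0 0 -0.6;0.1965 -0.006 0.39 0 0 0 -0.6;0.1965 -0.006 0.4 0 0 0 -0.6;0.1965 -0.006 0.415 0 0 0 -0.6;0.1965 -0.006 0.43 0 0 0 -0.6;0.1965 -0.006 0.44 0 0 0 -0.6;0.1965 -0.006 0.45 0 0 0 -0.6;0.1965 -0.006 0.456 0 0 0 -0.6;0.1965 -0.006 0.456 0 0 0 -0.6"
}}

```text
time: 10.65
eef_pos: [0.5605, 0.03, 0.053]
eef_rot: [-2.172, -2.27, 0.0]
contact_force: [0.2, 0.3, -1.1]
gripper_width: 0.027
gripper_force: 12.0
```

Request:
{"name": "arm_command", "arguments": {
  "rows": "-0.006 0 0.003 0 0 0 -0.6;-0.006 0 0.004 0 0 0 -0.6;-0.006 0 0.004 0 0 0 -0.3;-0.006 0 0.004 0 0 0 -0.2;-0.006 0 0.004 0 0 0 -0.15;-0.006 0 0.004 0 0 0 -0.15;-0.006 0 -0.1 0 0 0 -0.15;-0.006 0 -0.3 0 0 0 -0.15;-0.2 0 -0.5 0 0 0 0.2;-0.3 0 -0.7 0 0 0 0.7;-0.3 0 -1 0 0 0 0.7;-0.3 0 -1 0 0 0 0.7"
}}

```text
time: 11.85
eef_pos: [0.5644, -0.0308, 0.2589]
eef_rot: [2.169, 2.264, 0.008]
contact_force: [-0.5, -0.0, 0.3]
gripper_width: 0.0685
gripper_force: 0.0
```

Run:
```python
from h import *
f=r.grab_frame("wrist");cv2.imwrite("pics/w4.png",f["img"]);o=r.observe();M=Ro.from_rotvec(o["eef_rot"]).as_matrix()
print(o["eef_pos"],o["gripper_width"],M.round(4))
P=[];hs=[]
for c,s in blobs(f,130,70,150,2500):
    if 180<c[0]<540: print(c.round(1),s,ray(f,c,.05).round(4))
a=.0443;R=np.array([[np.cos(a),-np.sin(a)],[np.sin(a),np.cos(a)]]);t=np.array([.55985,.05466])
for n,x,y,z in(("head top c",0,.12,.224),("hl",-.015,.098,.224),("hr",.015,.098,.224),("mouth",0,.147,.212)):
    w=[*(R@[x,y]+t),z];print(n,np.round(w,4),proj(f,w).round(1))
print("head",delta([*(R@[0,.12]+t),.205]))
```

```text
[ 0.5642226  -0.03039243  0.25768713] 0.07272191892210676 [[-4.340e-02  9.990e-01  6.900e-03]
 [ 9.991e-01  4.340e-02 -8.000e-04]
 [-1.100e-03  6.800e-03 -1.000e+00]]
[251.5 105.3] [237  90  30  32 704] [0.4991 0.0758 0.05  ]
[314.9 105.1] [301  90  29  31 687] [0.559  0.0786 0.05  ]
[378.2 105.1] [364  90  29  31 687] [0.6189 0.0812 0.05  ]
[253.7 157.1] [240 143  29  29 637] [0.5011 0.0281 0.05  ]
[315.1 157.1] [301 143  29  29 633] [0.5611 0.0307 0.05  ]
[376.1 157. ] [363 143  28  29 621] [0.621  0.0333 0.05  ]
[318.5 359.5] [309 353  19  15 227] [ 0.5741 -0.1942  0.05  ]
[258.1 364.8] [248 359  22  11 191] [ 0.5054 -0.2035  0.05  ]
head top c [0.5545 0.1745 0.224 ] [ 313.6 -178.7]
hl [0.5405 0.1519 0.224 ] [ 279.5 -115. ]
hr [0.5705 0.1532 0.224 ] [ 348.2 -114.8]
mouth [0.5533 0.2015 0.212 ] [ 313.4 -234.1]
head [ 1.026 -0.006  0.262]
```

View pics/w4.png

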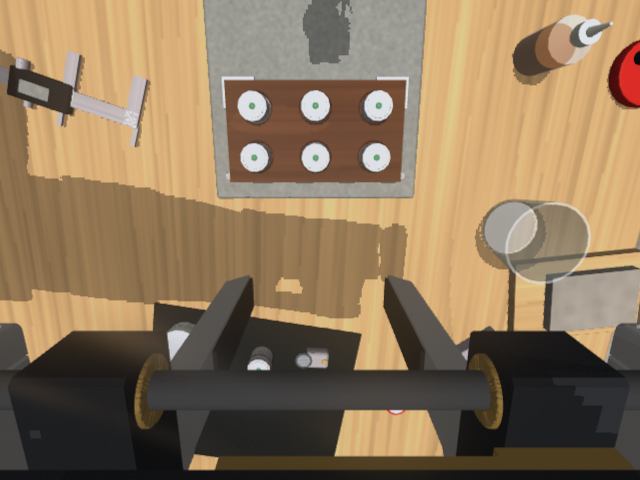

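All six pockets now hold a tin; the new one is at (315,157). Next I'll look at the boom's head from above.

Request:
{"name": "arm_command", "arguments": {
  "rows": "0 0 -0.2 0 0 0 1;0.2 0 -0.35 0 0 0 1;0.4 0 -0.35 0 0 0 1;0.6 0 -0.35 0 0 0 1;0.65 0 -0.35 0 0 0 1;0.65 0 -0.35 0 0 0 1;0.65 0 -0.35 0 0 0 1"
}}

```text
time: 12.6
eef_pos: [0.5575, 0.0991, 0.3222]
eef_rot: [-2.172, -2.269, 0.002]
contact_force: [-0.4, -0.6, 0.1]
gripper_width: 0.0942
gripper_force: 0.0
```

Run:
```python
from h import *
f=r.grab_frame("wrist");cv2.imwrite("pics/w5.png",f["img"]);o=r.observe();M=Ro.from_rotvec(o["eef_rot"]).as_matrix()
print(o["eef_pos"],o["gripper_width"],M.round(4))
a=.0443;R=np.array([[np.cos(a),-np.sin(a)],[np.sin(a),np.cos(a)]]);t=np.array([.55985,.05466])
for n,x,y,z in(("head top c",0,.12,.224),("hl",-.015,.098,.224),("hr",.015,.098,.224),("hfl",-.015,.142,.224),("mouth",0,.147,.212)):
    w=[*(R@[x,y]+t),z];print(n,np.round(w,4),proj(f,w).round(1))
print("head",delta([*(R@[0.002,.12]+t),.205]))
```

```text
[0.55753872 0.09875748 0.32239485] 0.09422763009817378 [[-4.300e-02  9.991e-01 -9.000e-04]
 [ 9.991e-01  4.300e-02 -3.000e-04]
 [-3.000e-04 -9.000e-04 -1.000e+00]]
head top c [0.5545 0.1745 0.224 ] [318.1 142.3]
hl [0.5405 0.1519 0.224 ] [296.6 175.1]
hr [0.5705 0.1532 0.224 ] [339.7 175.1]
hfl [0.5386 0.1959 0.224 ] [295.5 108. ]
mouth [0.5533 0.2015 0.212 ] [318.1 102. ]
head [0.379 0.012 0.587]
```

View pics/w5.png

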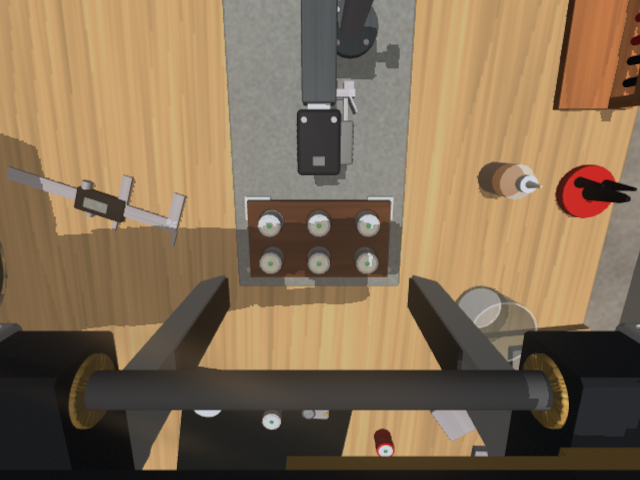

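The head's top spans (297,109) to (341,174), which matches the prediction, and the staple is at (348,95), clear of the pads.

Request:
{"name": "arm_command", "arguments": {
  "rows": "0.2 0.006 0 0 0 0 0.7;0.379 0.012 0 0 0 0 0.7;0.379 0.012 0.2 0 0 0 0.7;0.379 0.012 0.4 0 0 0 0.7;0.379 0.012 0.55 0 0 0 0.7;0.379 0.012 0.587 0 0 0 0.7;0.379 0.012 0.587 0 0 0 0.7;0.379 0.012 0.587 0 0 0 0",
  "newtons": 25
}}

```text
time: 13.45
eef_pos: [0.5573, 0.1753, 0.2075]
eef_rot: [2.172, 2.268, 0.003]
contact_force: [-0.4, 0.5, 0.6]
gripper_width: 0.0749
gripper_force: 0.0
```

Run:
```python
from h import *
o=r.observe();print(o["eef_pos"],o["gripper_width"],o["gripper_force"],o["contact_force"])
```

```text
[0.55730775 0.17526989 0.20745803] 0.07494167403597653 0.0 [-0.38169563  0.51336087  0.62889676]
```

Close on the head with 25 N.

Request:
{"name": "arm_command", "arguments": {
  "rows": "0 0 0.005 0 0 0 -0.5;0 0 0.005 0 0 0 -0.5;0 0 0.005 0 0 0 -0.5;0 0 0.005 0 0 0 -0.5;0 0 0.005 0 0 0 -0.5;0 0 0.005 0 0 0 -0.5;0 0 0.005 0 0 0 -0.5;0 0 0.005 0 0 0 -0.5;0 0 0.005 0 0 0 -0.5"
}}

```text
time: 14.35
eef_pos: [0.556, 0.1758, 0.205]
eef_rot: [-2.171, -2.269, 0.001]
contact_force: [-6.5, -1.9, 5.1]
gripper_width: 0.0338
gripper_force: 25.0
```

Request:
{"name": "arm_command", "arguments": {
  "rows": "-0.03 0 0 0 0 0 -0.5;-0.08 0 0 0 0 0 -0.5;-0.15 0 0 0 0 0 -0.5;-0.22 0 0 0 0 0 -0.5;-0.29 0 0 0 0 0 -0.5;-0.36 0 0 0 0 0 -0.5;-0.43 0 0 0 0 0 -0.5;-0.5 0 0 0 0 0 -0.5;-0.55 0 0 0 0 0 -0.5;-0.585 0 0 0 0 0 -0.5;-0.6 0 0 0 0 0 -0.5;-0.6 0 0 0 0 0 -0.5"
}}

```text
time: 15.55
eef_pos: [0.5613, 0.0559, 0.2049]
eef_rot: [-2.171, -2.268, 0.001]
contact_force: [-6.4, 3.0, 5.0]
gripper_width: 0.0336
gripper_force: 25.0
```

Request:
{"name": "arm_command", "arguments": {
  "rows": "0 0 0 0 0 0 -0.5;0 0 0 0 0 0 -0.5;0 0 0 0 0 0 -0.5"
}}

```text
time: 15.85
eef_pos: [0.5612, 0.0563, 0.2049]
eef_rot: [-2.171, -2.269, 0.001]
contact_force: [-7.4, 2.2, 5.3]
gripper_width: 0.0335
gripper_force: 25.0
```

Run:
```python
from h import *
o=r.observe();print(o["eef_pos"],o["gripper_width"],o["gripper_force"],o["contact_force"],o["time"])
a=.0443;R=np.array([[np.cos(a),-np.sin(a)],[np.sin(a),np.cos(a)]]);t=np.array([.55985,.05466])
for n in("scene","top"):
    f=r.grab_frame(n);m=[*(R@[0,.147]+t),.212];h=[*(R@[0,.022]+t),.205]
    u=(proj(f,m)+proj(f,h))/2;print(n,proj(f,m),proj(f,h))
    x,y=u.astype(int);x0=max(x-70,0);y0=max(y-52,0);print(x0,y0)
    cv2.imwrite(f"pics/{n}5.png",cv2.resize(f["img"][y0:y0+104,x0:x0+140],None,fx=5.7,fy=5.7,interpolation=cv2.INTER_CUBIC))
```

```text
[0.56122386 0.0562735  0.20490396] 0.03350684208605616 25.001332461833954 [-7.37671524  2.22776354  5.28934912] 15.85
scene [381.63483638 130.45205439] [361.47717755 167.54537382]
301 96
top [134.41635724 223.84139347] [208.4046611  221.59651223]
101 170
```

View pics/scene5.png

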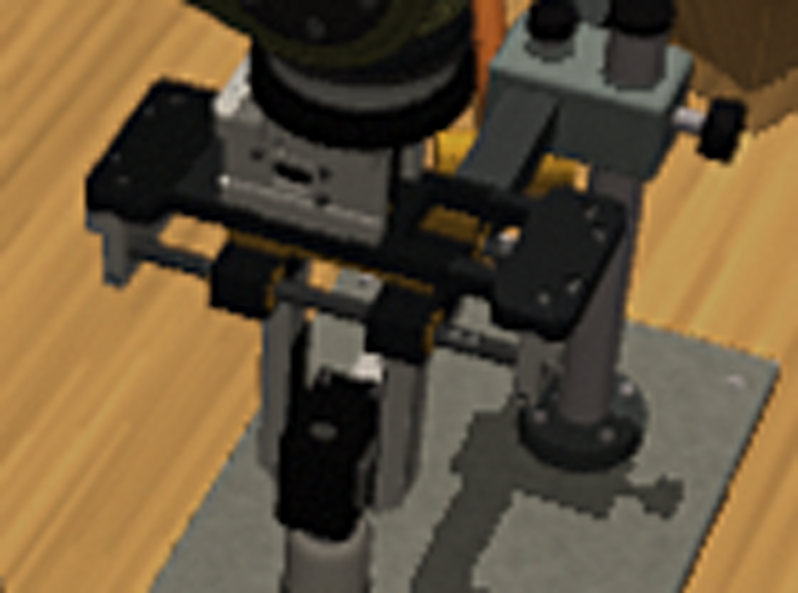

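View pics/top5.png

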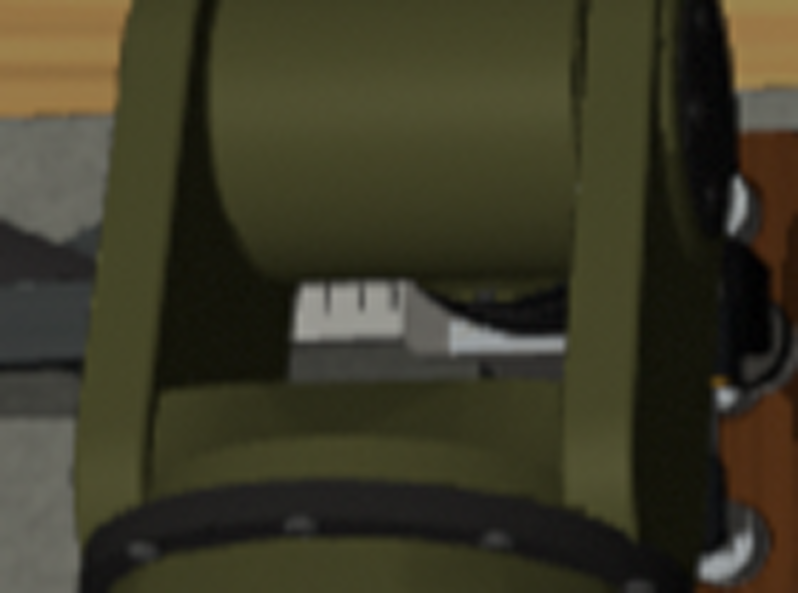

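The scene crop shows the head gripped, with the button-side finger at about (400,430) and the white bar drawn out behind. The sleeve mouth and ticks are hidden by the arm. I'll use the last picture to check the head's position from the wrist camera.

Run:
```python
from h import *
f=r.grab_frame("wrist");a=.0443;R=np.array([[np.cos(a),-np.sin(a)],[np.sin(a),np.cos(a)]]);t=np.array([.55985,.05466])
im=f["img"].copy();o=r.observe();print(o["eef_pos"],o["qvel"].max())
for n,y in(("front",-.022),("rear",.022)):
  for s in(-.015,.015): 
    w=[*(R@[s,y]+t),.224];p=proj(f,w);print(n,s,p.round(1),ray(f,p+[0,1],.224)[1]-w[1]);cv2.circle(im,tuple(int(v) for v in p.round()),2,(0,255,0) if y<0 else (0,0,255),-1)
for k in range(6):print(k,proj(f,[*(R@PK[k]+t),.05]).round())
for c,s in blobs(f,130,70,150,2500): print(c.round(1),ray(f,c,.05).round(4))
cv2.imwrite("pics/w6.png",im[60:480,110:530])
```

```text
[0.56122401 0.05625847 0.20491978] 0.0011005804991962441
front -0.015 [279.8 374.3] -0.0005061624895774872
front 0.015 [347.8 374.3] -0.000505031043344345
rear -0.015 [276.8 280.6] -0.00043738723473499275
rear 0.015 [350.  280.6] -0.0004363355443220557
0 [250. 259.]
1 [247. 206.]
2 [316. 259.]
3 [316. 206.]
4 [383. 259.]
5 [385. 206.]
[611.6 141.4] [0.801  0.1434 0.05  ]
[ 92.  188.2] [0.3665 0.0856 0.05  ]
[ 14.2 180.6] [0.301  0.0891 0.05  ]
[247.2 206.1] [0.4992 0.0759 0.05  ]
[385.4 206. ] [0.6188 0.0813 0.05  ]
[347.  238.8] [0.5875 0.0506 0.05  ]
[249.8 258.5] [0.5012 0.0284 0.05  ]
[383.  258.9] [0.6211 0.0333 0.05  ]
[567.  340.9] [ 0.8046 -0.041   0.05  ]
[571.6 361.7] [ 0.8141 -0.0633  0.05  ]
[581.6 419.3] [ 0.8391 -0.129   0.05  ]
[319.5 450.1] [ 0.5734 -0.1793  0.05  ]
```

View pics/w6.png

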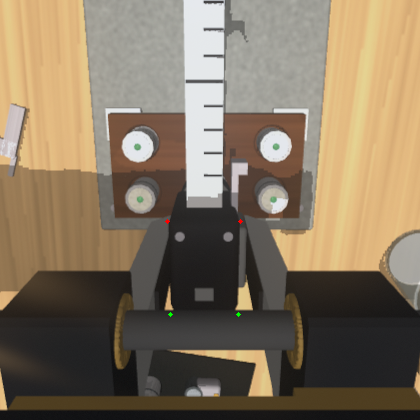

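The red rear-corner marks (168,221) and (240,221) sit at the head's rear edge: the screws at row 237 are the right distance behind it. That agrees with a reading of 120 mm within about 1 mm, so I'm handing in.

```bash
python3 -c "
from workcell import r
print(r.job_done())"
```

```text
the job is handed in; nothing more can be done
None
```

I handed the job in with spare tins set in the two empty pockets and the boom held at about 120 mm with the lock button pressed; the reading comes from arm travel and the head's position because the arm hid the scale, and no verdict came back.

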